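Empty the canister on the tipping stand

TASK

Gather all the steel nuts in the open steel tray. With the tipping stand still locked, unscrew the canister's black cap and lay it on the bench, swing the clamp lever open, and turn the canister over by its crank until every nut in it has fallen into the tray; then swing the canister back fully upright, shut the clamp lever fully and only then screw the cap back on until it is fully home. Put the nuts that lie loose on the bench into the tray as well, at any time, and do not move the vials or the small tub.

Things in the scene. Friction and masses are not known exactly. Their poses are not given: they have to be found in the camera images.
- stand: Grey steel tipping stand, fixed; base plate 116 x 146 x 8 mm, two uprights that carry the canister. Origin on the bench under the canister's axis, z up. Its +y points to the clamp lever, -y to the tray, -x is the crank's side. The hinge runs along its x axis, 125 mm above the origin.
- canister (a joint): Tilt of the aluminium canister (68 mm diameter, smooth straight bore 36 mm): 0 upright, up to 2.45 rad (end stops), turning about the stand's +x axis so that the mouth swings over to the -y side, above the tray. Stays where left (friction 0.2 N m). The shut clamp lever blocks it within 0.06 rad of upright. Nuts slide out beyond about 2.1 rad.
- mouth (a point): Centre of the canister's open end (rim), on its axis, 76 mm from the hinge: 201 mm above the bench when upright; z axis along the canister's axis, outwards. The neck has a right-handed two-start thread, lead 16 mm per turn, 26 mm long below the rim.
- crank_grip (a point): Point on the crank's bar: 12 mm diameter, 50 mm long, parallel to the stand's x, at stand x = -80 mm, 65 mm from the hinge axis; bar free 24 mm to -x and 22 mm to +x, where the crank arm is. It stands 20 degrees above level on the +y side when upright, 20 degrees above level on the -y side at 2.45 rad: a vertical gripper closing along the stand's y can hold it over the top.
- clamp (a joint): Clamp lever on a vertical pivot at stand y = +100 mm: 0 shut (nose towards the canister), 1.5 rad open (end stops); it opens clockwise seen from above, its pin swinging from the stand's +y side to its +x side (away from the robot). It stays where it is left.
- clamp_pin (a point): Point on the axis of the lever's upright grip pin, black, 13 mm in diameter, 33 mm tall, 5 mm below its top; 112 mm above the bench. The pin's foot, the lever's top face, is at 84 mm. The pin is 55 mm from the lever's pivot.
- clamp_pivot (a point): Point on the lever's vertical pivot axis, at the height of clamp_pin.
- cap: Black screw cap, 64 mm diameter, 24 mm tall, open below. Origin at the centre of its lower edge, z up. Two lugs inside at its +x and -x. Starts home: origin 20.5 mm below the rim, its x at +120 degrees from the stand's x. Unscrews counter-clockwise, free after 240 degrees (10.7 mm up), x then parallel to the stand's x; starts at any yaw when turned clockwise under a light push. Radial play 1.6 mm.
- tray: Open steel tray, fixed, 84 x 104 x 32 mm, walls 3 mm, floor 3 mm. Origin on the bench under its centre; it stands beside the stand on its -y side, under the tipped mouth, its y along the stand's y.
- nut1: Plain square steel nut, 11 x 11 mm, 7 mm tall, its sides along its own x and y, origin at the centre of its underside. Starts inside the canister; always there..
- nut2: Plain square steel nut, 11 x 11 mm, 7 mm tall, its sides along its own x and y, origin at the centre of its underside. Starts inside the canister; always there..
- nut3: Plain square steel nut, 11 x 11 mm, 7 mm tall, its sides along its own x and y, origin at the centre of its underside. Starts inside the canister; may be absent..
- nut4: Plain square steel nut, 11 x 11 mm, 7 mm tall, its sides along its own x and y, origin at the centre of its underside. Starts inside the canister; may be absent..
- nut5: Plain square steel nut, 11 x 11 mm, 7 mm tall, its sides along its own x and y, origin at the centre of its underside. Starts lying flat on the bench in front of the printer (its low front tray at x = 0.51 m, its body 0.12 m tall from x = 0.53 m; the bench before it is clear from x = 0.36 to 0.49 m, y = -0.22 to 0.05 m); may be absent (1 or 2 of these are there).
- nut6: Plain square steel nut, 11 x 11 mm, 7 mm tall, its sides along its own x and y, origin at the centre of its underside. Starts lying flat on the bench in front of the printer (its low front tray at x = 0.51 m, its body 0.12 m tall from x = 0.53 m; the bench before it is clear from x = 0.36 to 0.49 m, y = -0.22 to 0.05 m); may be absent (1 or 2 of these are there).
- nut7: Plain square steel nut, 11 x 11 mm, 7 mm tall, its sides along its own x and y, origin at the centre of its underside. Starts lying flat on the bench in front of the printer (its low front tray at x = 0.51 m, its body 0.12 m tall from x = 0.53 m; the bench before it is clear from x = 0.36 to 0.49 m, y = -0.22 to 0.05 m); may be absent (1 or 2 of these are there).
- vial_a: Brown vial with black cap, 32 mm diameter, 71 mm tall, origin under its centre; bystander.
- vial_b: Brown vial with white cap, 24 mm diameter, 56 mm tall, origin under its centre; bystander.
- tub: White tub with black lid, 33 mm diameter, 36 mm tall, origin under its centre; bystander.

How it is judged:
On the way, in this order (a step that is already met when the one before it is completed fails the run):
1. the cap is off and lies on the bench, the canister still upright and locked (height (world z) of cap below 0.035 m and horizontal distance between cap and mouth above 0.08 m and horizontal distance between cap and tray above 0.06 m and value of joint clamp below 0.12 rad and value of joint canister below 0.08 rad), for 0.2 s.
2. the clamp lever is open (value of joint clamp above 1.1 rad), for 0.1 s.
3. the canister is turned over and every nut that was in it has fallen out (value of joint canister above 1.9 rad and height (world z) of each of nut1, nut2, nut3, nut4 below 0.04 m), for 0.2 s.
4. the canister is upright again and the clamp lever shut (value of joint clamp below 0.12 rad and value of joint canister below 0.08 rad), for 0.2 s.
5. the cap is screwed fully home (z of cap in the frame of mouth between -0.0235 and -0.0185 m and horizontal distance between cap and mouth below 0.004 m and angle between the z axis of cap and the z axis of mouth, either way round below 0.1 rad), for 0.2 s.
At the end, for the whole second after the job is handed in: The canister is upright (within 0.08 rad), the clamp lever shut (within 0.12 rad), the cap screwed home (its edge at least 18.5 mm below the rim, centred within 4 mm, square within 0.1 rad), and every nut present lies at rest in the tray, below its rim (all of step 4 and all of step 5 and x of nut1 in the frame of tray between -0.041 and 0.041 m and y of nut1 in the frame of tray between -0.051 and 0.051 m and z of nut1 in the frame of tray between -0.003 and 0.032 m and linear speed of each of nut1, nut2, nut3, nut4, nut5, nut6, nut7 below 0.05 m/s and x of nut2 in the frame of tray between -0.041 and 0.041 m and y of nut2 in the frame of tray between -0.051 and 0.051 m and z of nut2 in the frame of tray between -0.003 and 0.032 m and x of nut3 in the frame of tray between -0.041 and 0.041 m and y of nut3 in the frame of tray between -0.051 and 0.051 m and z of nut3 in the frame of tray between -0.003 and 0.032 m and x of nut4 in the frame of tray between -0.041 and 0.041 m and y of nut4 in the frame of tray between -0.051 and 0.051 m and z of nut4 in the frame of tray between -0.003 and 0.032 m and x of nut5 in the frame of tray between -0.041 and 0.041 m and y of nut5 in the frame of tray between -0.051 and 0.051 m and z of nut5 in the frame of tray between -0.003 and 0.032 m and x of nut6 in the frame of tray between -0.041 and 0.041 m and y of nut6 in the frame of tray between -0.051 and 0.051 m and z of nut6 in the frame of tray between -0.003 and 0.032 m and x of nut7 in the frame of tray between -0.041 and 0.041 m and y of nut7 in the frame of tray between -0.051 and 0.051 m and z of nut7 in the frame of tray between -0.003 and 0.032 m and linear speed of cap below 0.03 m/s); the robot touches nothing.
It fails at once if a vial or the tub is moved more than 25 mm (distance of any of vial_a, vial_b, tub from where it was at the start of the episode above 0.025 m).
Of nut3, nut4 only 1 to 2 are there at a start; the rules pass over those that are not, and their reading is None.
Of nut5, nut6, nut7 only 1 to 2 are there at a start; the rules pass over those that are not, and their reading is None.
At some moment in a run one of nut5, nut6, nut7 may be knocked a few centimetres aside while the robot is not near it.
It also fails if it takes over 210 s, if anything falls off the work surface, if the arm or the gripper's body presses on something with over 40 N, if the wrist force passes 120 N, or if a joint passes its speed limit or range.

ROBOT

A 7-joint arm with a two-finger parallel gripper is mounted at the origin on a cart in front of the work surface, level with it; the furniture and walls round the work are solid. World frame = base frame: x ahead of the robot, y to its left, z up, the work surface at z = 0. Lengths are in m, angles in rad, forces in N, time in s.
With the tool pointing down it reaches from about 0.35 to 0.9 m from the base axis. Payload 19.9 kg.
Tool frame: the origin (TCP) lies at the very end of the fingers, on their centre line; the grasp point (between the pads) lies 19 mm behind it; z points along the fingers, y is the line along which they close (so a half turn about z gives the same grasp; the last joint's range is limited). The gripper opens to 94 mm and grips with 3 to 60 N. Pads are 16 mm wide; open, the fingers measure 119 mm over their backs; the gripper's body (75 mm by 177 mm) begins 78 mm behind the grasp point.
Start: joints at [1.192, 0.417, -0.01, 1.614, 0.005, 1.111, -0.053], TCP at [0.207, -0.59, 0.205] pointing down, gripper open.
Joint ranges: [-2.81, 2.81], [-0.39, 2.02], [-1.27, 1.25], [0.06, 2.57], [-1.19, 4.33], [0.19, 2], [-2.82, 2.82]. Speed limits (rad/s): [1.89, 1.89, 2.39, 2.39, 3.01, 3.01, 3.01].

INTERFACE

Orientations are given as [roll, pitch, yaw] about the fixed x, y, z axes, in that order (R = Rz(yaw) Ry(pitch) Rx(roll)).
In Python, from workcell import ctrl, effector, solver, monitor, eyes, order gives the robot as it stands. Calls block until the motion is done:
- ctrl.move_pose(position, orientation): joint-space move of the TCP to a pose.
- ctrl.move_straight(position, rotation=None, v=0.15): straight line of the TCP; rotation=None keeps the orientation; v is the mean speed in m/s.
- ctrl.move_j(angles): joint-space move.
- effector.gripper_open() and effector.close(effort=None): open the fingers fully, or close them until they stop; effort is the grip in N (None keeps the last).
- ctrl.sleep(seconds).
- solver.solve_ik(position, orientation): joint angles nearest the present ones, or None.
- monitor.state(): the state.
- eyes.camera(name): name is "side" or "top" or "wrist"; returns the picture (400x640x3 uint8, red, green, blue); there is no depth.
- eyes.camera_params(name): a dict with "fx", "fy", "cx", "cy" (pixels), "world_to_cam" (4x4, takes a point from world to camera coordinates). Camera axes: x right, y down, z forward; pixel columns grow to the right and rows downward; lengths in m; the calibration is good to about 2 mm. The wrist camera is an equidistant fisheye: a pixel r from the principal point sees the ray r / f radians off the axis. A picture is of the moment at which its call begins: read the wrist's pose just before it. camera_params takes no time and is no camera call; for the wrist camera it gives the pose at the moment of the call.
A pose or a line that the arm cannot do raises ctrl.IKError and nothing moves.
- order.job_done(): hands the job in; it is judged then, once.
The state is a dict: "time_s": time; "q": joint angles; "qvel": joint speeds; "effort": joint torques, N m; "ee_pos": TCP position; "tcp_rot": TCP orientation; "wrist_force": force on the tool from outside, world axes, zero at the start; "torque": the same for the moment, N m; "width": finger opening in m; "finger_force": force on a finger pad.
Only numpy, scipy, OpenCV 4.12 (cv2) and the standard library are available. Lean on these libraries where they do the work, as an engineer would, in place of code of your own. Each camera call takes 0.05 s, during which the arm holds its last target. There are 200 camera calls.

## Working session

There is one attempt and no reset: what is moved stays moved. The work goes in short steps, each a Python script; the robot and the scene stay as the last script left them, time stands still between calls to the robot, and variables do not carry over. Pictures are saved under pics/ and viewed, at most 14 in all, crops included, and the job is handed in when it is done.

```bash
mkdir -p pics; ls; python3 - <<'E'
from workcell import ctrl, effector, solver, monitor, eyes, order
import cv2,numpy as np
for n in ("side","top"):
    im=eyes.camera(n); cv2.imwrite(f"pics/{n}0.png",im[:,:,::-1]); p=eyes.camera_params(n)
    print(n,p["fx"],p["fy"],p["cx"],p["cy"]); M=np.array(p["world_to_cam"]); print(np.round(M,3).tolist(), np.round(-M[:3,:3].T@M[:3,3],3))
s=monitor.state(); print(s)
E
```

```text
pics
side 434.6699367236341 434.6699367236341 321.1977164438873 203.8685576643176
[[0.993, -0.118, 0.001, -0.536], [-0.055, -0.474, -0.879, 0.259], [0.104, 0.873, -0.477, 0.942], [0.0, 0.0, 0.0, 1.0]] [ 0.449 -0.762  0.678]
top 411.7754407768817 411.7754407768817 324.65198053765636 197.72980412967368
[[0.002, -0.999, -0.037, 0.229], [-0.984, 0.005, -0.18, 0.574], [0.18, 0.037, -0.983, 1.006], [0.0, 0.0, 0.0, 1.0]] [0.383 0.189 1.101]
{'time_s': 0.1, 'q': array([ 1.1914811 ,  0.41789033, -0.01032613,  1.61409071,  0.00471436,
        1.11070328, -0.0529927 ]), 'qvel': array([ 0.00022193, -0.00164941,  0.00083792, -0.00161496,  0.00044138,
        0.00023637, -0.00012476]), 'effort': array([ 1.22900616e-03, -8.52582121e+01,  6.40335884e-01, -4.26699650e+01,
       -4.87741828e-02,  1.63455721e-02,  1.18801754e-05]), 'ee_pos': array([ 0.20703149, -0.58936524,  0.20491247]), 'tcp_rot': array([-3.14052827e+00,  8.77580112e-05,  3.37857991e-01]), 'wrist_force': array([ 0.0152518 , -1.08276492, -0.08425975]), 'torque': array([-0.00079791,  0.00495346, -0.04522088]), 'finger_force': 0.0, 'width': 0.09371810671583704}
```

View pics/side0.png

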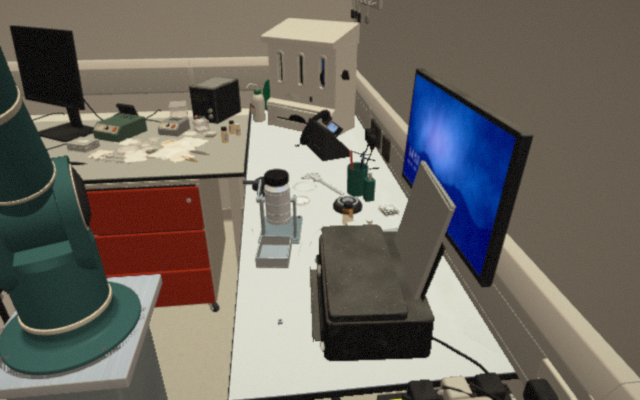

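View pics/top0.png

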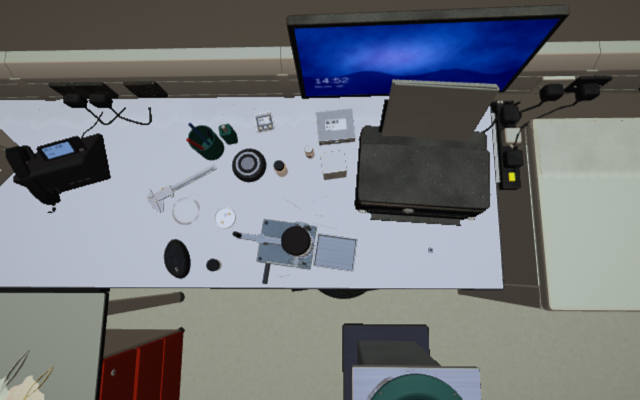

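The side view shows the stand at (278,205), tray (275,252) and a nut at (280,321). In the top view the cap is at (295,240), the tray at (336,252), the lever pin at (237,235), the crank at (266,272), the tub at (213,265) and a nut at (431,250). I'll zoom in on both.

```bash
cat > h.py <<'E'
from workcell import ctrl, effector, solver, monitor, eyes, order
import cv2,numpy as np
from scipy.spatial.transform import Rotation as Ro
def ray(n,u,v,p=None):
    p=p or eyes.camera_params(n); M=np.array(p["world_to_cam"]); R=M[:3,:3]; c=-R.T@M[:3,3]
    d=np.array([(u-p["cx"])/p["fx"],(v-p["cy"])/p["fy"],1.])
    if n=="wrist":
        r=np.hypot(d[0],d[1]); d=np.array([d[0]/r*np.sin(r),d[1]/r*np.sin(r),np.cos(r)]) if r>1e-9 else np.array([0,0,1.])
    return c,R.T@d
def onz(n,u,v,z,p=None):
    c,d=ray(n,u,v,p); return c+d*(z-c[2])/d[2]
def proj(n,P):
    p=eyes.camera_params(n); q=np.array(p["world_to_cam"])@np.append(P,1); q=q[:3]
    return p["fx"]*q[0]/q[2]+p["cx"],p["fy"]*q[1]/q[2]+p["cy"]
def crop(im,u0,v0,u1,v1,s,f):
    cv2.imwrite(f,cv2.resize(im[v0:v1,u0:u1,::-1],None,fx=s,fy=s,interpolation=cv2.INTER_CUBIC))
E
python3 - <<'E'
from h import *
im=cv2.imread("pics/top0.png")[:,:,::-1]; crop(im,190,190,390,300,4,"pics/t1.png")
for u,v,z in[(295,240,.2045),(336,252,.03),(237,235,.117),(266,272,.15),(213,265,.036),(280,168,.071),(309,152,.056),(431,250,.007)]: print(u,v,np.round(onz("top",u,v,z),3))
E
```

```text
295 240 [0.453 0.287 0.205]
336 252 [0.436 0.2   0.03 ]
237 235 [0.473 0.437 0.117]
266 272 [0.385 0.359 0.15 ]
213 265 [0.403 0.517 0.036]
280 168 [0.65  0.344 0.071]
309 152 [0.697 0.27  0.056]
431 250 [ 0.443 -0.049  0.007]
```

View pics/t1.png

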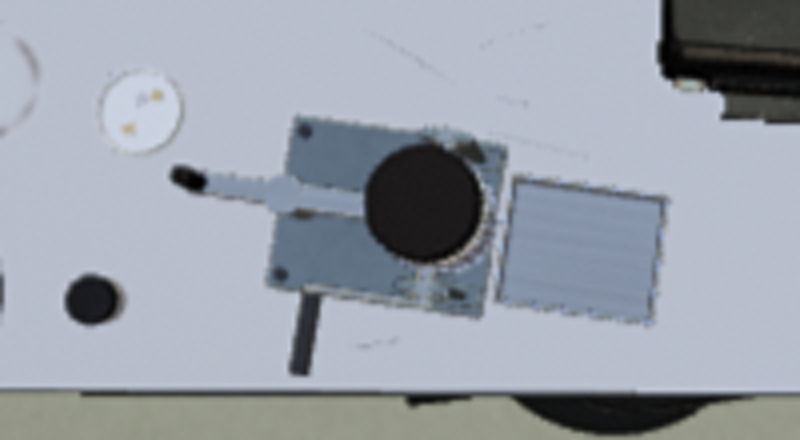

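The crop shows the cap at (423,203), pin top at (182,178), crank bar from (308,295) to (299,373), the stand plate corners, and the tray corners at (513,177), (667,198), (652,323) and (497,302).

```bash
python3 - <<'E'
from h import *
im=cv2.imread("pics/top0.png")[:,:,::-1]; 
def blobs(n,im,th,box):
    u0,v0,u1,v1=box; m=(im[v0:v1,u0:u1].max(2)<th).astype(np.uint8)
    k,l,st,c=cv2.connectedComponentsWithStats(m); return [(np.round(c[i]+[u0,v0],2).tolist(),st[i].tolist()) for i in range(1,k) if st[i,4]>12]
b=blobs("top",im,70,(190,190,340,290)); print(b)
f=lambda x,y:(190+(x+.5)/4-.5,190+(y+.5)/4-.5)
g=lambda x,y,z:onz("top",*f(x,y),z)[:2]
pl=[g(*c,.008) for c in[(298,117),(507,147),(482,318),(268,287)]]
tr=[g(*c,.032) for c in[(513,177),(667,198),(652,323),(497,302)]]
for n,q in(("plate",pl),("tray",tr)):
    q=np.array(q); print(n,q.mean(0).round(4),[np.linalg.norm(q[i]-q[i-1]).round(4) for i in range(4)],[np.degrees(np.arctan2(*(q[i]-q[i-1])[::-1])).round(1) for i in range(4)])
print("bar",g(308,295,.15),g(299,373,.15))
S=onz("top",*min(b,key=lambda t:-t[1][4])[0],.2045); print("cap",S)
# side view cap
im=cv2.imread("pics/side0.png")[:,:,::-1]; bs=blobs("side",im,70,(250,160,300,230)); print(bs); crop(im,235,150,315,275,6 if 0 else 4.8,"pics/s1.png")
E
```

```text
[([295.82, 240.03], [91, 35, 30, 31, 710]), ([236.88, 234.53], [43, 42, 9, 6, 34]), ([212.7, 264.68], [17, 69, 13, 12, 117]), ([266.0, 273.34], [73, 74, 7, 20, 74]), ([240.5, 288.0], [21, 98, 60, 1, 60]), ([299.0, 289.0], [102, 99, 15, 1, 15]), ([328.5, 289.0], [128, 99, 22, 1, 22])]
plate [0.4592 0.3306] [np.float64(0.1143), np.float64(0.1423), np.float64(0.1135), np.float64(0.1432)] [np.float64(-8.4), np.float64(-98.3), np.float64(172.0), np.float64(82.0)]
tray [0.4361 0.2019] [np.float64(0.0808), np.float64(0.1007), np.float64(0.0803), np.float64(0.1)] [np.float64(-7.0), np.float64(-97.8), np.float64(172.5), np.float64(82.5)]
bar [0.40434285 0.35773797] [0.36050522 0.36168126]
cap [0.45342689 0.2854647  0.2045    ]
[([273.9, 178.72], [9, 10, 29, 26, 387]), ([254.43, 184.98], [0, 22, 8, 9, 44])]
```

View pics/s1.png

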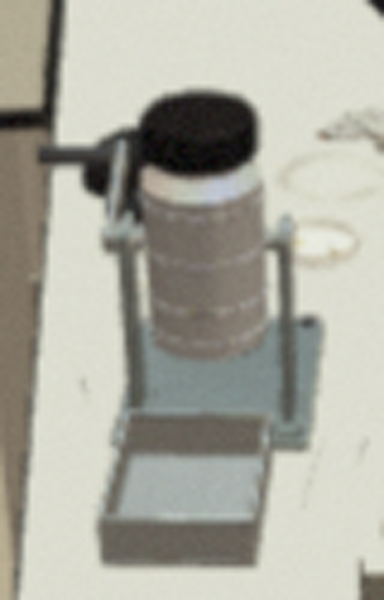

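The side view shows the cap on top, the crank bar to the left (40–130,155) and the tray below. The geometry fits the stand at (0.453, 0.286) with yaw ≈ −0.136, so I'll check IK ranges next.

```bash
cat >> h.py <<'E'
S=np.array([.4530,.2860]); YAW=-.137; XH=np.array([np.cos(YAW),np.sin(YAW)]); YH=np.array([-np.sin(YAW),np.cos(YAW)])
def w(x,y,z): return np.append(S+x*XH+y*YH,z)
def ori(yaw): return [np.pi,0,yaw]
def st():
    s=monitor.state(); print("t%.1f"%s["time_s"],"p",np.round(s["ee_pos"],4),"rpy",np.round(s["tcp_rot"],3),"F",np.round(s["wrist_force"],1),"T",np.round(s["torque"],2),"w%.4f"%s["width"],"ff%.1f"%s["finger_force"],"q7 %.2f"%s["q"][6]); return s
E
python3 - <<'E'
from h import *
for z in(.182,.3):
  for yd in range(-180,181,30):
    q=solver.solve_ik([*S,z],ori(np.radians(yd))); print(z,yd,None if q is None else np.round(q,2))
# loose-nut scan
for n,f in(("top","pics/top0.png"),("side","pics/side0.png")):
    im=cv2.imread(f); g=cv2.cvtColor(im,cv2.COLOR_BGR2GRAY)
    d=cv2.absdiff(g,cv2.medianBlur(g,21)); k,l,s,c=cv2.connectedComponentsWithStats((d>25).astype(np.uint8))
    for i in range(1,k):
        P=onz(n,*c[i],.005)
        if s[i,4]>=4 and .33<P[0]<.51 and -.27<P[1]<.13: print(n,c[i].round(1),s[i],P.round(3))
E
```

```text
0.182 -180 [ 0.25  0.52 -1.14  1.83  0.52  1.13  0.5 ]
0.182 -150 [ 0.22  0.49 -1.08  1.84  0.48  1.11  1.06]
0.182 -120 [ 0.22  0.49 -1.08  1.84  0.48  1.11  1.58]
0.182 -90 [ 0.22  0.49 -1.08  1.84  0.48  1.11  2.1 ]
0.182 -60 [ 0.22  0.49 -1.08  1.84  0.48  1.11  2.63]
0.182 -30 [-1.2   0.35  0.72  1.88 -0.27  1.01 -2.47]
0.182 0 [ 0.27  0.54 -1.17  1.83  0.55  1.14 -2.66]
0.182 30 [-0.    0.37 -0.76  1.84  0.29  1.04 -1.92]
0.182 60 [ 0.04  0.39 -0.82  1.84  0.32  1.05 -1.42]
0.182 90 [ 0.15  0.44 -0.96  1.84  0.41  1.08 -0.97]
0.182 120 [ 0.18  0.46 -1.01  1.84  0.44  1.09 -0.47]
0.182 150 [ 0.26  0.53 -1.15  1.83  0.53  1.13 -0.03]
0.182 180 [ 0.25  0.52 -1.14  1.83  0.52  1.13  0.5 ]
0.3 -180 [ 0.34  0.41 -1.24  1.69  0.4   1.34  0.6 ]
0.3 -150 [ 0.25  0.34 -1.08  1.69  0.31  1.3   1.2 ]
0.3 -120 [ 0.25  0.34 -1.08  1.69  0.31  1.3   1.73]
0.3 -90 [ 0.25  0.34 -1.08  1.69  0.31  1.3   2.25]
0.3 -60 [ 0.25  0.34 -1.08  1.69  0.31  1.3   2.77]
0.3 -30 [-1.23  0.21  0.71  1.73 -0.15  1.25 -2.57]
0.3 0 [-0.77  0.18  0.17  1.72 -0.03  1.25 -2.16]
0.3 30 [ 0.25  0.33 -1.08  1.69  0.31  1.3  -1.94]
0.3 60 [ 0.35  0.41 -1.25  1.69  0.4   1.34 -1.5 ]
0.3 90 [ 0.35  0.42 -1.26  1.69  0.41  1.34 -0.98]
0.3 120 [ 0.13  0.28 -0.91  1.69  0.23  1.28 -0.3 ]
0.3 150 [ 0.13  0.28 -0.91  1.69  0.23  1.28  0.22]
0.3 180 [ 0.34  0.41 -1.24  1.69  0.4   1.34  0.6 ]
top [430.  249.7] [428 247   5   6  26] [ 0.444 -0.047  0.005]
top [383.8 290.8] [ 210  279  294   20 1019] [0.338 0.077 0.005]
side [236.6 283.9] [236 280   2   9  15] [0.344 0.088 0.005]
side [235.6 296.2] [235 292   2   9  16] [0.344 0.043 0.005]
side [234.6 308. ] [234 304   2   9  16] [0.344 0.003 0.005]
side [233.6 320.3] [233 316   2  10  16] [ 0.344 -0.036  0.005]
side [279.6 321.6] [277 319   6   6  27] [ 0.443 -0.052  0.005]
side [230.4 368.6] [227 327   9  73 170] [ 0.345 -0.167  0.005]
side [249. 399.] [237 399  25   1  25] [ 0.383 -0.238  0.005]
```

```bash
python3 - <<'E'
from h import *
p=monitor.state()["ee_pos"]; ctrl.move_straight([p[0],p[1],.42],v=.3)
q=monitor.state()["q"]; print(np.round(q,2))
q=q.copy(); q[0]=-.57; q[6]=-2.15; ctrl.move_j(q)
q=solver.solve_ik([*S,.31],ori(0.)); print(np.round(q,2))
ctrl.move_j(q); st()
p=eyes.camera_params("wrist"); im=eyes.camera("wrist"); cv2.imwrite("pics/w1.png",im[:,:,::-1])
M=np.array(p["world_to_cam"]); print({k:p[k] for k in("fx","cx","cy")},(-M[:3,:3].T@M[:3,3]).round(3))
E
```

```text
[ 1.19  0.31 -0.    1.29  0.    1.54 -0.05]
[-0.6   0.17 -0.03  1.7   0.    1.27 -2.2 ]
t4.9 p [0.4535 0.286  0.3108] rpy [-3.141e+00 -1.000e-03 -0.000e+00] F [ 0.8 -0.3  1.4] T [ 0.05 -0.02  0.01] w0.0937 ff0.0 q7 -2.20
{'fx': 309.70691628693146, 'cx': 321.3302917181328, 'cy': 206.57297038993875} [0.52  0.284 0.49 ]
```

View pics/w1.png

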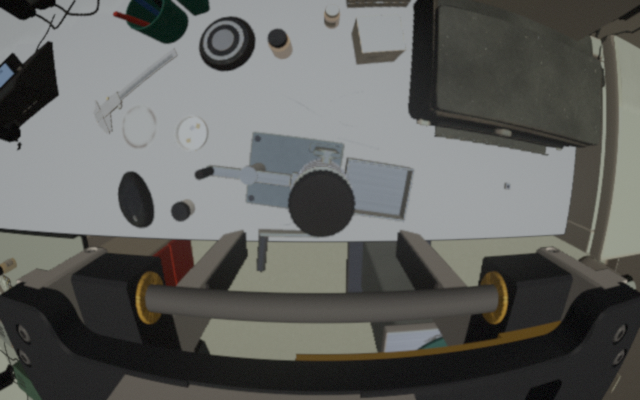

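The wrist view shows the cap disc at about (322,202), the tray (378,187), pin (204,172), tub (182,210), and a single loose nut at (507,186).

```bash
python3 - <<'E'
from h import *
im=cv2.imread("pics/w1.png"); p=eyes.camera_params("wrist")
m=(im[160:245,270:370].max(2)<75).astype(np.uint8); k,l,s,c=cv2.connectedComponentsWithStats(m); i=1+s[1:,4].argmax(); print(s[i],c[i])
ys,xs=np.where(l==i); ys=ys+160; xs=xs+270
P=np.array([onz("wrist",u,v,.2045,p)[:2] for u,v in zip(xs,ys)])
print("y",P[:,1].min(),P[:,1].max(),P[:,1].mean(),"x",P[:,0].min(),P[:,0].max())
print("center", P[:,0].min()+.032,(P[:,1].min()+P[:,1].max())/2)
print("pin",onz("wrist",200,173,.117,p)[:2],w(0,.155,.117)); print("nut",onz("wrist",507,186,.006,p)); print("tray ctr",onz("wrist",378,187,.02,p)[:2])
E
```

```text
[  18   10   67   66 3414] [51.04481547 43.07498535]
y 0.2532092597662714 0.3160626458247636 0.2846431434972558 x 0.424368189826875 0.48755034183325396
center 0.456368189826875 0.2846359527955175
pin [0.47612665 0.43939988] [0.47416864 0.43954768 0.117     ]
nut [ 0.44351779 -0.04947013  0.006     ]
tray ctr [0.44020723 0.19652977]
```

```bash
sed -i 's/S=np.array(\[.4530,.2860\])/S=np.array([.4545,.2855])/' h.py; python3 - <<'E'
from h import *
for yaw in(1.57,0.):
    ctrl.move_straight([*S,.235],ori(yaw),v=.1); ctrl.move_straight([*S,.182],v=.06); ctrl.sleep(.2); a=st()
    effector.close(15); ctrl.sleep(.3); b=st(); print("dF",np.round(b["wrist_force"]-a["wrist_force"],2),"dp mm",np.round((b["ee_pos"]-a["ee_pos"])*1e3,2))
    if yaw: effector.gripper_open()
E
```

```text
t7.9 p [0.4547 0.2855 0.1823] rpy [ 3.141 -0.     1.57 ] F [-0.1 -0.3  0.8] T [-0.03 -0.03  0.02] w0.0941 ff0.0 q7 -0.68
t8.8 p [0.4545 0.2855 0.182 ] rpy [ 3.142 -0.     1.57 ] F [-0.3  0.4 -0.8] T [ 0.03 -0.04 -0.01] w0.0649 ff15.1 q7 -0.68
dF [-0.17  0.74 -1.62] dp mm [-0.15 -0.02 -0.29]
t12.4 p [0.4546 0.2856 0.1823] rpy [-3.141 -0.     0.   ] F [0.2 0.3 0.3] T [0.03 0.1  0.05] w0.0940 ff0.0 q7 -2.18
t13.2 p [0.4545 0.2855 0.182 ] rpy [-3.142  0.    -0.   ] F [0.5 0.2 0.5] T [0.1  0.04 0.03] w0.0667 ff15.0 q7 -2.18
dF [ 0.34 -0.16  0.18] dp mm [-0.11 -0.06 -0.29]
```

```bash
cat >> h.py <<'E'
def twist(xy,z0,y0,y1,dps=60,lead=.016,step=20,fmax=60,tmax=None):
    n=int(np.ceil(abs(np.degrees(y1-y0))/step))
    for k in range(1,n+1):
        y=y0+(y1-y0)*k/n; z=z0+(y-y0)/(2*np.pi)*lead
        dz=abs(y1-y0)/n/(2*np.pi)*lead
        ctrl.move_straight([*xy,z],ori(y),v=max(dz,1e-4)/(step/dps))
        s=monitor.state()
        if k%3==0 or k==n: st()
        if np.linalg.norm(s["wrist_force"])>fmax or (tmax and abs(s["torque"][2])>tmax): print("STOP",np.degrees(y)); st(); break
    return y,z
E
python3 - <<'E'
from h import *
effector.close(45); st()
print(twist(S,.182,0,np.radians(60)))
E
```

```text
t13.5 p [0.4545 0.2855 0.182 ] rpy [-3.142 -0.     0.   ] F [-0.5  1.2  0.3] T [ 0.04  0.01 -0.01] w0.0658 ff45.0 q7 -2.18
t15.0 p [0.4546 0.2854 0.1846] rpy [ 3.142 -0.     1.042] F [0.8 0.  0.3] T [-0.02 -0.08 -0.02] w0.0661 ff45.0 q7 -1.19
(np.float64(1.0471975511965976), np.float64(0.18466666666666667))
```

```bash
python3 - <<'E'
from h import *
y0=np.radians(60)
y,z=twist(S,.182+.016*60/360,y0,np.radians(248),dps=70); print(np.degrees(y),z)
ctrl.move_straight([*S,z+.006],v=.02); st()
ctrl.move_straight([*S,z+.06],v=.1); st()
im=eyes.camera("side"); crop(im,225,110,325,275,3.6,"pics/s2.png")
E
```

```text
t16.4 p [0.4545 0.2854 0.1871] rpy [-3.142 -0.     2.026] F [-0.3 -0.3  0. ] T [-0.05 -0.12  0.  ] w0.0654 ff45.0 q7 -0.25
t17.8 p [0.4545 0.2854 0.1896] rpy [-3.142 -0.     3.01 ] F [-0.3 -0.3 -0.9] T [ 0.05 -0.11 -0.02] w0.0659 ff45.0 q7 0.68
t19.2 p [0.4545 0.2854 0.1921] rpy [ 3.141 -0.    -2.289] F [-0.6  0.1 -0.7] T [ 0.14 -0.08 -0.07] w0.0661 ff45.0 q7 1.61
t19.7 p [0.4545 0.2854 0.193 ] rpy [ 3.142 -0.    -1.961] F [-0.  -0.9 -0.7] T [ 0.06 -0.08  0.03] w0.0658 ff45.0 q7 1.92
248.00000000000006 0.19302222222222223
t20.2 p [0.4545 0.2855 0.1992] rpy [-3.141  0.    -1.955] F [ 0.3  0.4 -0.5] T [ 0.09 -0.1  -0.01] w0.0657 ff45.0 q7 1.93
t20.9 p [0.4544 0.2853 0.2526] rpy [ 3.141 -0.    -1.955] F [ 0.1 -0.7 -1.2] T [ 0.12 -0.08  0.03] w0.0655 ff45.0 q7 1.96
```

View pics/s2.png

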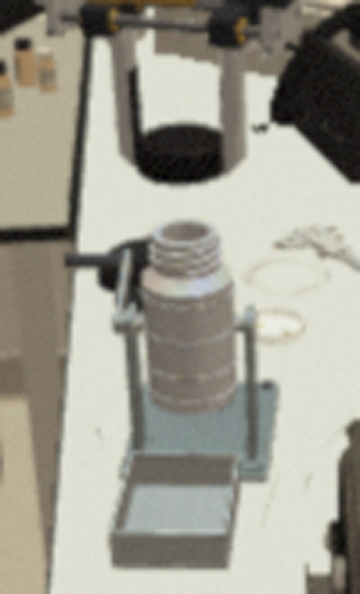

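The side crop shows the cap held in the fingers at (183,150) and the bare threaded neck at (187,245). Next I'll lay the cap down and open the lever.

```bash
cat >> h.py <<'E'
CP=np.array([.42,.068]); CY=-2.2
AL=YAW-np.pi/4-np.pi/2   # tool yaw with closing axis along stand (1,-1)
def pin(t,z=.0885): return w(.055*np.sin(t),.100+.055*np.cos(t),z)
def swing(t0,t1,n=8,v=.05):
    for t in np.linspace(t0,t1,n+1)[1:]:
        ctrl.move_straight(pin(t),v=v)
        F=monitor.state()["wrist_force"]
        if np.linalg.norm(F)>35: print("force",t,F); break
E
python3 - <<'E'
from h import *
ctrl.move_straight([*CP,.25],ori(CY),v=.15); st()
ctrl.move_straight([*CP,.02],v=.12); ctrl.move_straight([*CP,.0028],v=.02); ctrl.sleep(.2); st()
effector.gripper_open(); ctrl.sleep(.2); st()
ctrl.move_straight([*CP,.20],v=.15)
for a in (AL,AL+np.pi):
    q=solver.solve_ik(w(0,.155,.2),ori(a)); print(None if q is None else np.round(q,2))
im=eyes.camera("side"); crop(im,225,180,345,300,4,"pics/s3.png")
E
```

```text
t22.5 p [0.4201 0.0687 0.25  ] rpy [ 3.141  0.    -2.199] F [ 0.4  0.4 -0.4] T [ 0.1  -0.1  -0.04] w0.0658 ff45.0 q7 2.27
t25.8 p [0.4201 0.068  0.0029] rpy [-3.141  0.    -2.2  ] F [ 0.5 -0.5 -1. ] T [ 0.09 -0.07  0.02] w0.0660 ff45.0 q7 1.95
t26.6 p [0.42   0.068  0.0028] rpy [-3.142 -0.    -2.2  ] F [ 0.7 -0.9  0. ] T [ 0.09 -0.13  0.05] w0.0939 ff0.0 q7 1.95
[-0.28  0.56 -0.74  1.54  0.4   1.19  1.13]
[-1.49  0.7   1.08  1.58 -0.64  1.25 -1.21]
```

View pics/s3.png

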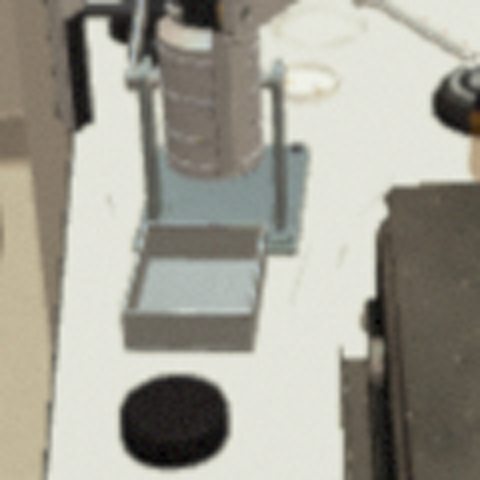

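The cap lies on the bench at crop (175,420), upright and clear of the tray. Now the lever.

```bash
python3 - <<'E'
from h import *
ctrl.move_straight([*CP,.30],v=.2); ctrl.move_straight(pin(0,.30),ori(AL),v=.2); ctrl.move_straight(pin(0),v=.12); st()
effector.close(25); st(); swing(0,1.5); st()
im=eyes.camera("top"); crop(im,190,190,390,300,4,"pics/t2.png")
E
```

```text
t32.7 p [0.4758 0.4393 0.0891] rpy [ 3.142e+00  1.000e-03 -2.493e+00] F [ 0.3 -0.2  0. ] T [ 0.1  -0.09 -0.03] w0.0942 ff0.0 q7 1.09
t34.0 p [0.4756 0.4394 0.0885] rpy [ 3.141  0.    -2.493] F [ 0.7  2.9 -2.5] T [ 0.92 -0.22  0.02] w0.0121 ff25.0 q7 1.09
t36.8 p [0.523  0.3818 0.0887] rpy [ 3.141e+00  1.000e-03 -2.493e+00] F [-0.4  6.1 -0.9] T [ 1.63  0.21 -0.07] w0.0124 ff25.0 q7 1.21
```

View pics/t2.png

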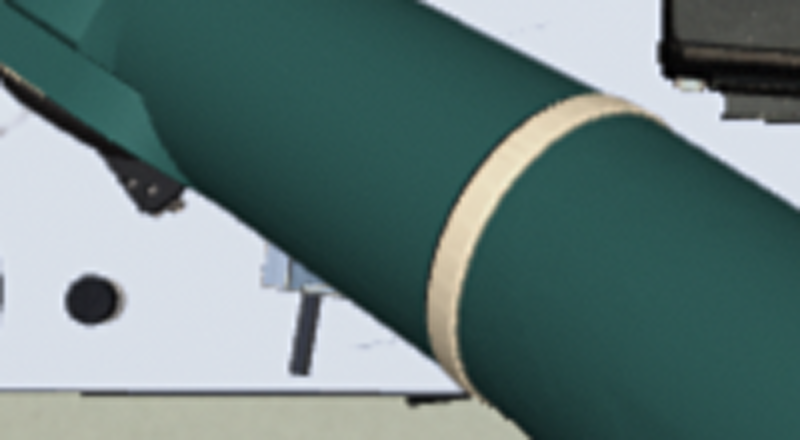

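The arm hides the lever, but the fingers still hold the pin (width 12.4 mm) at the 1.5 rad position. Now the crank.

```bash
cat >> h.py <<'E'
CR=YAW+np.pi
def crank(t,dz=0.,off=.016,x=-.081):
    f=np.radians(20)+t; return w(x,.065*np.cos(f),.125+.065*np.sin(f)-off+dz)
def turn(t0,t1,n=14,v=.06):
    for t in np.linspace(t0,t1,n+1)[1:]:
        ctrl.move_straight(crank(t),v=v)
        s=monitor.state()
        if np.linalg.norm(s["wrist_force"])>45 or s["width"]<.009: print("stop at",t); st(); return t
    return t1
E
python3 - <<'E'
from h import *
effector.gripper_open(); ctrl.move_straight(pin(1.5,.30),v=.2); st()
ctrl.move_straight(crank(0,.15),ori(CR),v=.2); ctrl.move_straight(crank(0),v=.12); st()
effector.close(25); st(); turn(0,.35,3); st()
im=eyes.camera("top"); crop(im,190,190,390,300,4,"pics/t3.png")
E
```

```text
t39.4 p [0.5228 0.3806 0.2989] rpy [ 3.142e+00 -2.000e-03 -2.493e+00] F [-0.1  1.2 -0.3] T [ 0.11 -0.12 -0.07] w0.0939 ff0.0 q7 1.32
t41.7 p [0.3829 0.3573 0.1318] rpy [3.141e+00 1.000e-03 3.005e+00] F [ 0.1  0.1 -0.2] T [ 0.05 -0.15  0.02] w0.0943 ff0.0 q7 0.39
t43.0 p [0.3827 0.3578 0.1314] rpy [3.14  0.    3.005] F [ 1.6  5.7 -0.3] T [ 1.39 -0.39 -0.01] w0.0113 ff25.0 q7 0.39
t43.8 p [0.3812 0.3473 0.1517] rpy [3.139e+00 1.000e-03 3.005e+00] F [-1.7  6.8  8. ] T [1.98 0.24 0.08] w0.0113 ff25.0 q7 0.43
```

View pics/t3.png

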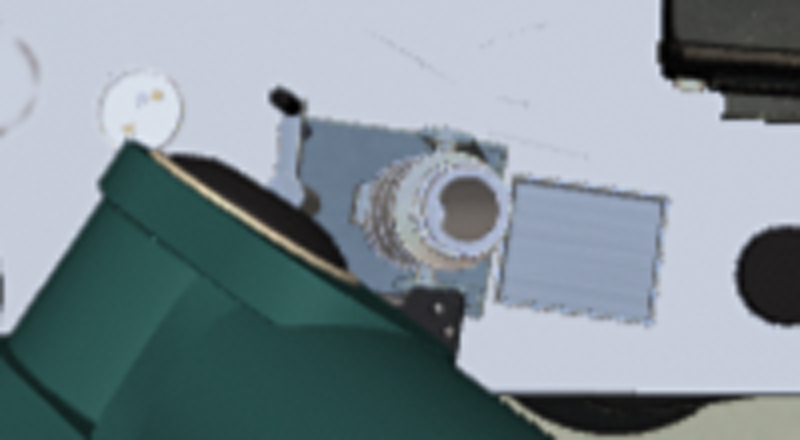

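The lever is open (pin at (287,100)) and the canister is tilting (mouth at (470,205)). I'll carry on to about 2.42 rad.

```bash
python3 - <<'E'
from h import *
turn(.35,1.9,11); st(); turn(1.9,2.43,4,v=.04); ctrl.sleep(1.); st()
im=eyes.camera("side"); crop(im,225,140,325,275,4,"pics/s4.png")
E
```

```text
t47.1 p [0.3686 0.2562 0.1594] rpy [ 3.141 -0.     3.005] F [ 0.2  4.8 -6.7] T [ 1.22 -0.26  0.04] w0.0114 ff25.0 q7 0.63
t49.6 p [0.3662 0.2371 0.1322] rpy [3.14  0.    3.005] F [ 0.5  7.4 -4.6] T [ 1.96 -0.27 -0.07] w0.0113 ff25.0 q7 0.64
```

View pics/s4.png

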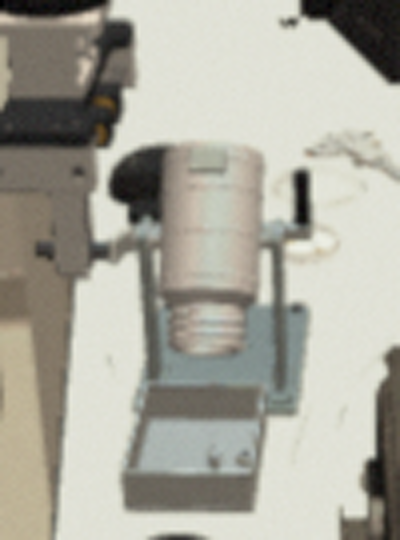

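```bash
python3 - <<'E'
from h import *
ctrl.sleep(.5)
a=eyes.camera("top"); b=eyes.camera("side")
A=cv2.resize(a[225:280,300:370],(700,550),interpolation=cv2.INTER_CUBIC)[:550,:400]; A=cv2.resize(a[225:280,305:365],(390,357),interpolation=cv2.INTER_CUBIC); B=cv2.resize(b[225:280,245:305],(390,357),interpolation=cv2.INTER_CUBIC)
cv2.imwrite("pics/c5.png",np.hstack([A,B])[:,:,::-1])
E
```

```text
(no output)
```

View pics/c5.png

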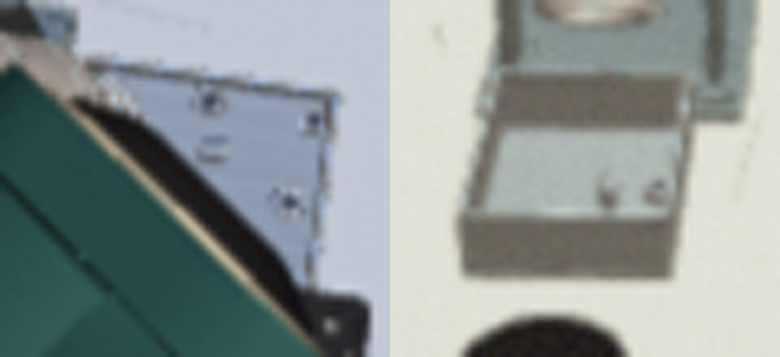

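The top crop shows four nuts in the tray, at (210,102), (313,120), (290,200) and one on edge at (212,150). Four is the maximum, so the canister is empty and can swing back.

```bash
python3 - <<'E'
from h import *
turn(2.43,.3,15,v=.07); turn(.3,-.025,4,v=.04); ctrl.sleep(.3); st()
effector.gripper_open(); ctrl.sleep(.2)
ctrl.move_straight(crank(0,.17),v=.2)
ctrl.move_straight(pin(1.5,.30),ori(AL),v=.2); ctrl.move_straight(pin(1.5),v=.12)
effector.close(25); st(); swing(1.5,-.02,9); ctrl.sleep(.2); st()
effector.gripper_open(); ctrl.move_straight(pin(0,.30),v=.2)
# overhead look, en route to the cap
ctrl.move_straight([*S,.36],ori(CY),v=.2)
q=monitor.state()["q"].copy(); print(q.round(2))
ctrl.move_straight([*CP,.36],v=.2)
im=eyes.camera("top"); A=cv2.resize(im[190:300,190:390],None,fx=4,fy=4,interpolation=cv2.INTER_CUBIC); cv2.imwrite("pics/t6.png",A[:,:,::-1]); cv2.imwrite("pics/top6.png",im[:,:,::-1])
E
```

```text
t55.9 p [0.383  0.3572 0.1294] rpy [-3.141 -0.     3.004] F [ 5.6 -0.9 -3.4] T [-0.37 -1.54  0.  ] w0.0111 ff25.0 q7 0.39
t62.5 p [0.5225 0.3816 0.0885] rpy [ 3.141  0.    -2.493] F [-2.8  4.  -0.9] T [1.01 0.46 0.01] w0.0123 ff25.0 q7 1.21
t65.7 p [0.4747 0.4393 0.0886] rpy [ 3.141  0.    -2.493] F [ 1.2 -3.6  6.6] T [-0.49 -0.25  0.02] w0.0124 ff25.0 q7 1.09
[ 0.04  0.22 -0.77  1.6   0.15  1.39  1.76]
```

View pics/t6.png

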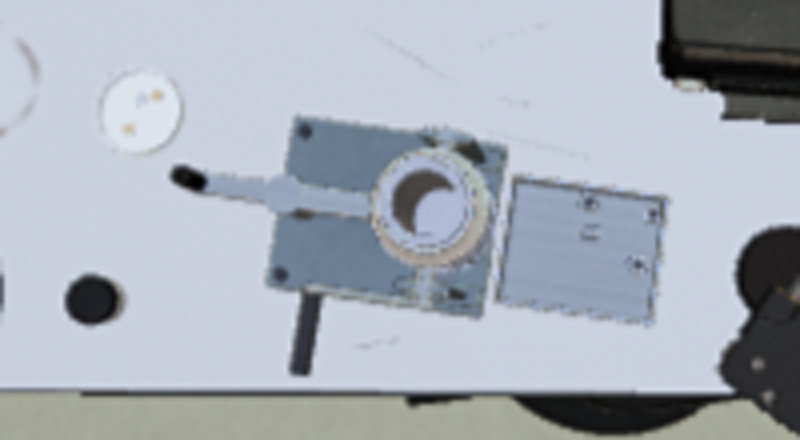

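The canister is upright, the lever is shut with its pin at (182,178) as at the start, and four nuts are in the tray. Now I'll regrasp the cap and screw it on.

```bash
python3 - <<'E'
from h import *
ctrl.move_straight([*CP,.05],v=.2); ctrl.move_straight([*CP,.002],v=.04); effector.close(45); st()
ctrl.move_straight([*CP,.26],v=.15)
Y=np.radians(248); Z=lambda y:.1805+.016*y/(2*np.pi)+.002
ctrl.move_straight([*S,.25],ori(Y),v=.12); ctrl.move_straight([*S,Z(Y)+.004],v=.08); st()
ctrl.move_straight([*S,Z(Y)-.0003],v=.01); st()
y,z=twist(S,Z(Y)-.0003,Y,np.radians(150),dps=50,step=14,fmax=30); print(np.degrees(y))
E
```

```text
t74.1 p [0.42   0.068  0.0021] rpy [-3.142  0.    -2.2  ] F [-0.1 -0.7  1.8] T [ 0.01  0.01 -0.01] w0.0658 ff45.0 q7 1.93
t78.8 p [0.4546 0.2857 0.1978] rpy [-3.141  0.    -1.955] F [ 1.2 -0.5 -0.5] T [ 0.08 -0.07 -0.02] w0.0660 ff45.0 q7 1.90
t79.4 p [0.4545 0.2855 0.1932] rpy [ 3.142  0.    -1.955] F [ 0.3 -0.2  0.5] T [ 0.11 -0.14 -0.01] w0.0660 ff45.0 q7 1.90
t80.5 p [0.4545 0.2856 0.1914] rpy [-3.141  0.    -2.681] F [-0.4  0.2 -1. ] T [ 0.11 -0.09 -0.01] w0.0660 ff45.0 q7 1.22
t81.7 p [0.4545 0.2856 0.1895] rpy [-3.142  0.     2.869] F [ 0.3 -0.1 -0.5] T [ 0.06 -0.16 -0.04] w0.0656 ff45.0 q7 0.53
t82.1 p [0.4545 0.2856 0.1889] rpy [-3.142  0.     2.625] F [-0.9 -0.4  0.8] T [ 0.01 -0.13 -0.01] w0.0657 ff45.0 q7 0.30
150.0
```

```bash
python3 - <<'E'
from h import *
z=.1825+.016*150/360-.0003
y,z=twist(S,z,np.radians(150),np.radians(6),dps=50,step=16,fmax=40); print(np.degrees(y),z)
y2,z=twist(S,z,y,np.radians(-6),dps=30,step=3,fmax=40,tmax=2.5); print(np.degrees(y2),z); st()
im=eyes.camera("side"); crop(im,225,130,325,275,4,"pics/s7.png")
E
```

```text
t83.4 p [0.4545 0.2856 0.1867] rpy [-3.142  0.     1.786] F [ 0.   0.4 -1. ] T [ 0.03 -0.08 -0.  ] w0.0657 ff45.0 q7 -0.49
t84.7 p [0.4545 0.2856 0.1846] rpy [-3.142 -0.     0.949] F [0.3 0.  0.2] T [-0.04 -0.04 -0.03] w0.0656 ff45.0 q7 -1.29
t86.0 p [0.4546 0.2856 0.1826] rpy [-3.142 -0.     0.111] F [-0.5  0.1  0.6] T [-0.   -0.01 -0.05] w0.0660 ff45.0 q7 -2.09
6.000000000000009 0.18246666666666667
t86.8 p [0.4547 0.2856 0.1823] rpy [-3.141 -0.    -0.018] F [0.3 0.  2.9] T [ 0.11  0.05 -0.07] w0.0661 ff45.0 q7 -2.21
t87.3 p [0.4547 0.2856 0.1822] rpy [-3.141 -0.    -0.103] F [-0.7  0.6  5.4] T [ 0.13  0.05 -0.11] w0.0661 ff45.0 q7 -2.29
-6.000000000000001 0.18193333333333334
t87.3 p [0.4547 0.2856 0.1822] rpy [-3.141 -0.    -0.103] F [-0.7  0.6  5.4] T [ 0.13  0.05 -0.11] w0.0661 ff45.0 q7 -2.29
```

View pics/s7.png

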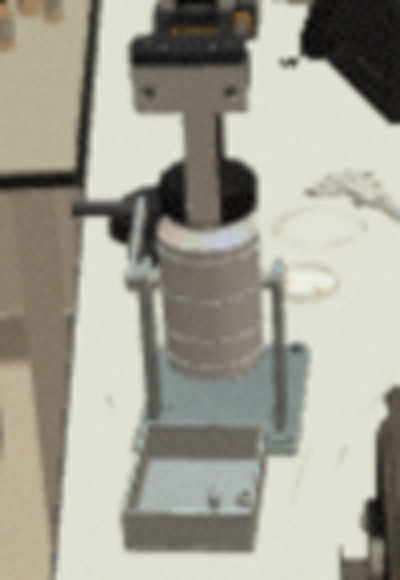

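The cap is seated on the canister at crop (208,190), with an upward reaction of 5 N at the end of the turn. I'll release it and check it against the start image, then look at the loose nut.

```bash
python3 - <<'E'
from h import *
effector.gripper_open(); ctrl.move_straight([*S,.33],v=.15)
ctrl.move_straight([.40,-.05,.25],ori(0),v=.25); st()
for n,box in(("side",(255,160,300,230)),("top",(270,215,320,265))):
    im=eyes.camera(n); cv2.imwrite(f"pics/{n}8.png",im[:,:,::-1])
    for I in(cv2.imread(f"pics/{n}0.png")[:,:,::-1],im):
        u0,v0,u1,v1=box; k,l,s,c=cv2.connectedComponentsWithStats((I[v0:v1,u0:u1].max(2)<70).astype(np.uint8)); i=1+s[1:,4].argmax(); print(n,(c[i]+[u0,v0]).round(2),s[i])
p=eyes.camera_params("wrist"); im=eyes.camera("wrist"); cv2.imwrite("pics/w8.png",im[:,:,::-1])
g=cv2.cvtColor(im,cv2.COLOR_RGB2GRAY); d=cv2.absdiff(g,cv2.medianBlur(g,31)); k,l,s,c=cv2.connectedComponentsWithStats((d>25).astype(np.uint8))
for i in range(1,k):
    P=onz("wrist",*c[i],.005,p)
    if s[i,4]>=8 and .33<P[0]<.52 and -.3<P[1]<.14: print(c[i].round(1),s[i],P.round(4))
E
```

```text
t90.6 p [ 0.4001 -0.0493  0.2501] rpy [-3.142e+00 -0.000e+00  1.000e-03] F [ 0.5 -0.3 -1. ] T [0.07 0.04 0.  ] w0.0939 ff0.0 q7 -1.54
side [273.9  178.72] [  4  10  29  26 387]
side [270.71 176.35] [  0   0  34  27 491]
top [295.82 240.03] [ 11  10  30  31 710]
top [296.04 239.34] [ 12  10  29  30 697]
[375.  103.6] [367 100  14   7  55] [ 0.51   -0.1242  0.005 ]
[321.4 151.8] [318 149   8   7  40] [ 0.4425 -0.0512  0.005 ]
[442.9 215.2] [427 206  25  15  73] [ 0.3525 -0.2329  0.005 ]
[244.9 222.3] [174 220 104  14 196] [0.342 0.06  0.005]
[352.3 224.3] [341 220  32  16 131] [ 0.3396 -0.0956  0.005 ]
[399.2 220.1] [383 220  35   2  37] [ 0.3456 -0.1644  0.005 ]
```

View pics/w8.png

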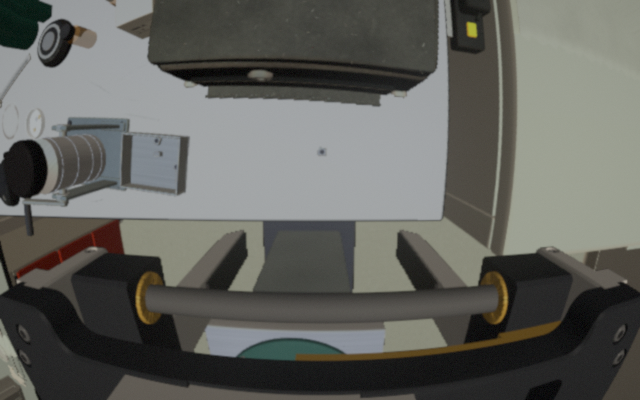

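The wrist view shows a single loose nut at (321,152), about (0.4425, −0.051). I'll take a closer look for its yaw.

```bash
python3 - <<'E'
from h import *
ctrl.move_straight([.385,-.051,.06],v=.2); ctrl.sleep(.2)
p=eyes.camera_params("wrist"); im=eyes.camera("wrist")
g=cv2.cvtColor(im,cv2.COLOR_RGB2GRAY); d=cv2.absdiff(g,cv2.medianBlur(g,61)); k,l,s,c=cv2.connectedComponentsWithStats((d>18).astype(np.uint8))
for i in range(1,k):
    P=onz("wrist",*c[i],.0035,p)
    if s[i,4]>=20 and .36<P[0]<.50 and -.25<P[1]<.08:
        ys,xs=np.where(l==i); W=np.array([onz("wrist",u,v,.006,p)[:2] for u,v in zip(xs,ys)],np.float32)*1000
        print(c[i].round(1),s[i],P.round(4),"rect mm",cv2.minAreaRect(W))
        u,v=map(int,c[i]); crop(im,u-20,v-20,u+20,v+20,10,"pics/n9.png")
E
```

```text
[319.4 146.2] [312 139  16  16 211] [ 0.443  -0.0514  0.0035] rect mm ((442.8356628417969, -51.50857925415039), (11.265851020812988, 11.334040641784668), 89.89930725097656)
```

View pics/n9.png

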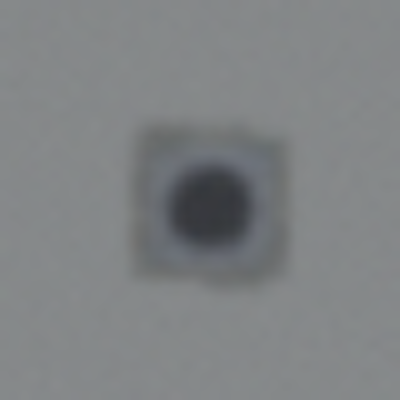

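The nut is square to the world axes (yaw ≈ 0, 11.3 mm), centred at (210,205) in the crop. I'll pick it up and drop it in the tray.

```bash
python3 - <<'E'
from h import *
N=[.4428,-.0515]
ctrl.move_straight([*N,.06],ori(0),v=.1); ctrl.move_straight([*N,.0015],v=.05); effector.close(20); s=st()
ctrl.move_straight([*N,.12],v=.15); s=st()
assert s["width"]>.008
D=w(-.012,-.098,.12); ctrl.move_straight(D,ori(YAW+np.pi/2),v=.2); st()
ctrl.move_straight([D[0],D[1],.036],v=.08); ctrl.sleep(.2); st(); effector.gripper_open(); ctrl.sleep(.3)
ctrl.move_straight([D[0],D[1],.25],v=.2); ctrl.move_straight([.40,-.15,.30],v=.25); st()
a=eyes.camera("top"); b=eyes.camera("side"); cv2.imwrite("pics/top10.png",a[:,:,::-1]); cv2.imwrite("pics/side10.png",b[:,:,::-1])
A=cv2.resize(a[215:280,285:365],(400,325),interpolation=cv2.INTER_CUBIC); B=cv2.resize(b[155:275,240:313],(341,560),interpolation=cv2.INTER_CUBIC)
A=np.vstack([A,np.zeros((235,400,3),np.uint8)]); cv2.imwrite("pics/c10.png",np.hstack([A,B])[:,:,::-1])
E
```

```text
t95.4 p [ 0.4428 -0.0515  0.0015] rpy [-3.142  0.     0.   ] F [ 0.2 -0.6 -0.5] T [0.02 0.01 0.06] w0.0104 ff20.0 q7 -1.32
t96.4 p [ 0.4424 -0.0515  0.1194] rpy [3.142e+00 1.000e-03 0.000e+00] F [-0.1 -0.2 -0.5] T [ 0.05 -0.03 -0.02] w0.0108 ff20.0 q7 -1.43
t98.0 p [0.4292 0.1894 0.1199] rpy [-3.141  0.     1.432] F [ 0.1 -0.1  0.4] T [-0.03 -0.1  -0.01] w0.0101 ff20.0 q7 -0.63
t99.3 p [0.4294 0.1901 0.0363] rpy [ 3.141 -0.     1.434] F [ 0.2  0.1 -0. ] T [-0.05 -0.07 -0.  ] w0.0100 ff20.0 q7 -0.64
t103.7 p [ 0.4    -0.1492  0.2998] rpy [-3.141 -0.     1.435] F [-0.1 -0.8 -0.3] T [-0.06 -0.05  0.01] w0.0938 ff0.0 q7 0.13
```

View pics/c10.png

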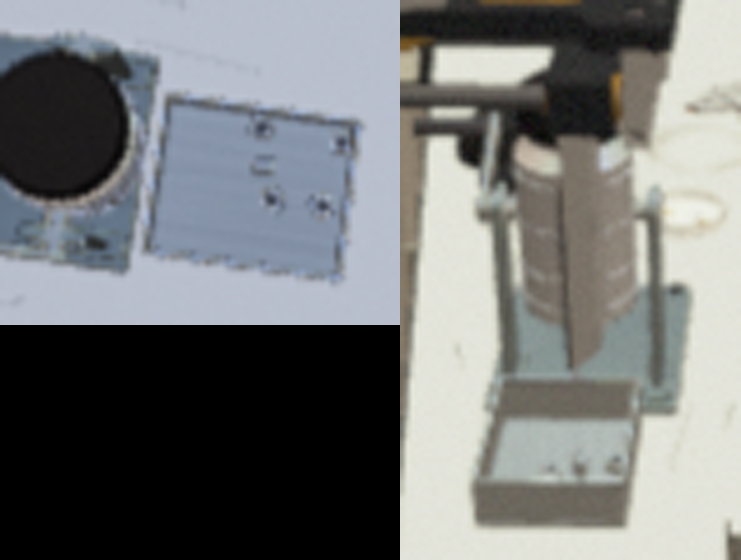

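The crop shows five nuts in the tray, at (261,130), (340,145), (263,163) on edge, (272,200) and (322,205). Last check: clear the arm, compare cap and clamp with the start images, and rescan the bench.

```bash
python3 - <<'E'
from h import *
ctrl.move_straight([.30,-.38,.35],v=.25)
for n,boxes in(("side",[(258,160,300,230)]),("top",[(270,215,320,265),(225,225,250,245),(200,255,225,275),(270,158,290,178),(300,145,318,160)])):
    im=eyes.camera(n)
    for box in boxes:
      for I in(cv2.imread(f"pics/{n}0.png")[:,:,::-1],im):
        u0,v0,u1,v1=box; k,l,s,c=cv2.connectedComponentsWithStats((I[v0:v1,u0:u1].max(2)<70).astype(np.uint8))
        if k>1: i=1+s[1:,4].argmax(); print(n,(c[i]+[u0,v0]).round(2),s[i])
    g=cv2.cvtColor(im,cv2.COLOR_RGB2GRAY); d=cv2.absdiff(g,cv2.medianBlur(g,21)); k,l,s,c=cv2.connectedComponentsWithStats((d>18).astype(np.uint8))
    for i in range(1,k):
        P=onz(n,*c[i],.005)
        if 4<=s[i,4]<120 and .345<P[0]<.51 and -.3<P[1]<.13: print("?",n,c[i].round(1),s[i],P.round(3))
E
```

```text
side [273.9  178.72] [  1  10  29  26 387]
side [274.47 178.74] [  3  10  28  26 392]
? side [250. 399.] [237 399  27   1  27] [ 0.384 -0.239  0.005]
top [295.82 240.03] [ 11  10  30  31 710]
top [296.13 239.35] [ 12  10  29  30 704]
top [236.88 234.53] [ 8  7  9  6 34]
top [236.85 234.33] [ 8  7  9  6 33]
top [212.7  264.68] [  7   4  13  12 117]
top [212.74 264.72] [  7   4  13  12 118]
top [278.58 165.33] [ 4  3 10 10 76]
top [278.64 165.36] [ 4  3 10 10 77]
? top [507. 284.] [505 284   5   1   5] [ 0.356 -0.238  0.005]
? top [521.5 285. ] [517 285  10   1  10] [ 0.354 -0.275  0.005]
```

```bash
python3 -c "
from h import *
print(order.job_done()); st()"
```

```text
the job is handed in; nothing more can be done
None
the job is handed in; nothing more can be done
```

The job is handed in: all five nuts I found (four from the canister, one loose on the bench) are in the tray, the canister is upright with the lever shut and the cap screwed home, and the vials and tub were left alone; the hand-in returned no verdict.

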